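Hook a latch return spring onto its anchor post with a spring puller

TASK

Use the spring puller to hook the loose end of the latch plate's return spring over its anchor post, so that the stretched spring stays hooked there on its own; do not touch the hook end of the spring with the gripper itself. Then lay the puller fully home in its own cut-out of the shadow tray, and leave the things standing round about where they are.

Things in the scene. Friction and masses are not known exactly. Their poses are not given: they have to be found in the camera images.
- latch_plate: grey steel plate fixed to the bench, 250 x 120 x 10 mm (local x -130 to +120), with a dark latch case (26 x 100 mm, top 40 mm above the bench, its bolt 29 mm out to +y) on its -x end. x axis: from the spring's stud (x = -85 mm, y = 0) to the anchor post (x = +85 mm, y = 0); y to the left of x, z up. Origin on the bench under the plate
- anchor_post (a point): centre line of the fixed anchor post at the height of the spring's plane (30 mm above the bench): a steel post of 10 mm diameter with a head of 16 mm diameter whose top is 38 mm above the bench; 170 mm from the stud
- stud (a point): axis of the fixed stud on which the spring's other end swings, in the spring's plane, 30 mm above the bench; the stud's top is 44 mm above the bench. The spring's pull along its length is 1.1 N when slack and 55 N/m more as it stretches (at most 100 mm): about 4 N when hooked, 5.5 N at the outermost. Once pulled, the puller may have slipped or pitched a little in the gripper
- return_spring (a joint): swing of the spring about the stud, rad: 0 when it points at the anchor post (+x of latch_plate), positive counter-clockwise from above, -0.9 to 0.9; turns freely, starts between -0.45 and 0.45. Slack, it swings past the post with 10 mm to spare: if it starts positive, bring it round to the negative side (about -0.15) before stretching it
- hook_end: end piece of 5 mm wire lying level, 30 mm above the bench (it can only swing and stretch). x outwards from the stud, y to its left. Origin: centre of the J hook's round bend, 120 mm from the stud when slack. Wire centre lines 9.5 mm from it (hook): shank on the -y side (x -27 to 0 mm), bend at x = +9.5, free tip on the +y side ending at x = -11, y = +12.5 mm: the 14 mm mouth opens towards the stud
- hook_seat (a point): in hook_end, 2 mm out from its origin: the post's centre when hooked. From the stud: 122 mm slack, 170 mm hooked, 194 mm or more for the tip to pass the post. The post gets in only from hook_end's +y side behind the tip: stretch the spring at a negative angle, swing it back to 0 (post at x below -19 mm in hook_end's frame), let it back until the post takes the pull
- pull_eye (a point): centre of the round pull eye at the outer end of hook_end, 21 mm outwards of its origin: a level wire ring, clear hole 18 mm in diameter, wire from 27.5 to 32.5 mm above the bench; here the puller's pin goes in from above
- puller: spring puller, loose, 0.13 to 0.21 kg, lying on the flat underside of its wooden handle, any yaw. Handle 100 x 24 x 40 mm (x, y, z), origin centre of underside. An 8 mm steel shank leaves its +x end 34 mm up and runs to x = 105 mm, where a 7 mm pin points straight down. Grip the handle across its 24 mm near the middle, fingertips at least 12 mm above the underside (to clear the tray later)
- puller_pin (a point): lower end of the puller's pin: 105 mm ahead of the puller's origin along its x, 3 mm above its underside
- shadow_tray: fixed black tray, 204 x 134 mm, top 14 mm above the bench, pockets 10 mm deep. On its +y half the puller's empty pocket: 105 x 29 mm for the handle (x -85 to +20, y 15.5 to 44.5 mm) and a 14 mm wide slot (x 20 to 85, centred on y = 30 mm) for the pin, so it fits one way only, puller's x along tray's x. On the -y half fixed tweezers in their own pocket. Origin: centre of underside
- pocket (a point): on the floor of the puller's pocket: the place of the puller's origin when it lies home (x along the tray's x axis); -32.5, +30, +4 mm in the tray's frame. Whichever side the tray and puller lie, keep the arm clear of the wall shelf on the right: its side panel hangs at x > 0.42, y < -0.49, z > 0.50 m
- tape_roll: bystander: roll of masking tape, 104 mm across, 25 mm high, lying flat; origin centre of underside
- oil_bottle: bystander: small white oil bottle with red spout, 46 mm across, 140 mm tall; origin centre of underside
- loupe: bystander: black eye loupe, 40 mm across, 38 mm tall; origin centre of underside
- lock_cylinder: bystander: profile lock cylinder, 39 x 63 x 17 mm; origin centre of underside
Not all that is in view belongs to the job. There is more than one size of the shadow_tray; the job needs the larger.

How it is judged:
On the way, in this order (a step that is already met when the one before it is completed fails the run):
1. the puller draws the spring's hook end out beyond the post (horizontal distance between hook_seat and stud above 0.184 m and contact force between puller and hook_end above 1 N), for 0.1 s.
2. the hook sits on the anchor post, held by the spring's own pull (horizontal distance between hook_seat and anchor_post below 0.006 m and contact force between puller and hook_end below 0.2 N), for 0.2 s.
At the end, for the whole second after the job is handed in: the hook's seat lies within 6 mm of the anchor post, and the puller lies at rest in its pocket: origin within 6 mm of the pocket's place and less than 3 mm above its floor, pin in the slot end, tilted less than 0.06 rad (horizontal distance between hook_seat and anchor_post below 0.006 m and horizontal distance between puller and pocket below 0.006 m and z of puller in the frame of pocket below 0.003 m and x of puller_pin in the frame of pocket above 0.095 m and angle between puller's own z axis and vertical below 0.06 rad and linear speed of puller below 0.02 m/s); the robot touches nothing.
It fails at once if the gripper's fingers touch the spring's hook end (contact force between the fingers and hook_end above 1 N).
It fails at once if a bystander is moved by more than 30 mm (distance of any of tape_roll, oil_bottle, loupe, lock_cylinder from where it was at the start of the episode above 0.03 m).
It also fails if it takes over 67 s, if anything falls off the work surface, if the arm or the gripper's body presses on something with over 40 N, if the wrist force passes 120 N, or if a joint passes its speed limit or range.

ROBOT

A 6-joint arm with a two-finger parallel gripper is mounted at the origin on the work surface; the furniture and walls round the work are solid. World frame = base frame: x ahead of the robot, y to its left, z up, the work surface at z = 0. Lengths are in m, angles in rad, forces in N, time in s.
With the tool pointing down it reaches from about 0.375 to 0.825 m from the base axis. Payload 5.5 kg.
Tool frame: the origin (TCP) lies midway between the tips of the shut fingers; the grasp point (between the pads) lies 19 mm behind it; x points along the fingers, y is the direction in which the jaws open and shut, and the axes are right-handed (so a half turn about x gives the same grasp; the last joint's range is limited). The gripper opens to 85 mm and grips with 20 to 120 N. Pads are 22 mm wide; open, the fingers measure 114 mm over their backs; the gripper's body (76 mm by 85 mm) begins 54 mm behind the grasp point. The pads swing forward as they close: fully open they stand 13 mm farther back than shut.
Start: joints at [-1.191, 0.314, -0.047, 1.21, 0, 1.571], TCP at [0.222, -0.557, 0.231] pointing down, gripper open.
Joint ranges: [-2.67, 2.67], [-0.69, 1.73], [-1.03, 1.25], [-2.08, 2.16], [-1.42, 1.45], [-3.14, 3.14]. Speed limits (rad/s): [2.39, 2.39, 3.01, 3.14, 3.14, 3.14].

INTERFACE

Orientations are given as a unit quaternion [x, y, z, w].
In Python, from cell import manip gives the robot as it stands. Calls block until the motion is done:
- manip.reach(position, orientation): joint-space move of the TCP to a pose.
- manip.move_linear(position, ori=None, vel=0.15): straight line of the TCP; ori=None keeps the orientation; vel is the mean speed in m/s.
- manip.goto_joints(angles): joint-space move.
- manip.command_gripper(opening, squeeze=None): finger opening in m; squeeze is the grip in N (None keeps the last); returns when the fingers have stopped.
- manip.wait(seconds).
- manip.solve_ik(position, orientation): joint angles nearest the present ones, or None.
- manip.read_state(): the state.
- manip.snapshot(name): name is "side" or "top" or "wrist"; returns a dict with "img" (400x640x3 uint8, red, green, blue), "z_map" (400x640 float32, m along the optical axis (not along the pixel's ray), 0 where there is no reading), "K" (3x3 intrinsics, pixels), "distortion" ([k1, k2, p1, p2, k3] as OpenCV has them; the pictures are not rectified), "R" (3x3) and "t" (3): a world point X has camera coordinates R X + t. Camera axes: x right, y down, z forward; pixel columns grow to the right and rows downward; lengths in m; the calibration is good to about 2 mm. A picture is of the moment at which its call begins.
A pose or a line that the arm cannot do raises manip.MotionError and nothing moves.
- manip.job_done(): hands the job in, once; it reports no verdict.
The state is a dict: "t": time; "q": joint angles; "qvel": joint speeds; "effort": joint torques, N m; "eef_pos": TCP position; "ee_rot": TCP orientation; "wrist_force": force on the tool from outside, world axes, zero at the start; "wrist_torque": the same for the moment, N m; "opening": finger opening in m.
Only numpy, scipy, OpenCV 4.12 (cv2) and the standard library are available. Lean on these libraries where they do the work, as an engineer would, in place of code of your own. Each camera call takes 0.05 s, during which the arm holds its last target.

## Working session

There is one attempt and no reset: what is moved stays moved. The work goes in short steps, each a Python script; the robot and the scene stay as the last script left them, time stands still between calls to the robot, and variables do not carry over. Pictures are saved under pics/ and viewed, and the job is handed in when it is done.

```bash
ls; mkdir -p pics; python3 - <<'E'
from cell import manip
import cv2,numpy as np
s=manip.read_state();print(s)
for n in("top","side","wrist"):
    d=manip.snapshot(n);cv2.imwrite(f"pics/{n}0.png",d["img"][:,:,::-1]);np.savez(f"{n}0.npz",**d);print(n,d["K"].tolist(),d["distortion"],d["R"].tolist(),d["t"])
E
```

```text
pics
{'t': 0.0, 'q': array([-1.19099945e+00,  3.14218701e-01, -4.80482415e-02,  1.21018418e+00,
       -2.98316340e-05,  1.57080009e+00]), 'qvel': array([-0.0001547 , -0.00072856, -0.00047492, -0.00025333,  0.00147745,
       -0.00017403]), 'effort': array([ 6.63372521e-04, -5.39595830e+01,  3.39747298e+01,  1.90370047e-02,
       -1.98282287e-06, -1.10568621e-05]), 'eef_pos': array([ 0.22222421, -0.55673228,  0.23045246]), 'ee_rot': array([-0.69427463, -0.13404409,  0.69451622, -0.13289899]), 'wrist_force': array([0.63454626, 0.75823304, 0.58265725]), 'wrist_torque': array([ 0.04598522, -0.01915931, -0.02527819]), 'opening': 0.08518662039242474}
top [[456.9638430242613, 0.0, 321.384596907827], [0.0, 456.9638430242613, 196.32405925484633], [0.0, 0.0, 1.0]] [-0.01771519  0.          0.          0.          0.        ] [[-0.013126355628528916, -0.9999101352260794, 0.002724015432512235], [-0.9909390120369209, 0.01264430943149593, -0.13371610173158482], [0.13366964207030832, -0.00445453826605633, -0.9910159352289103]] [0.0335226  0.50670791 1.50209274]
side [[498.42666926846687, 0.0, 318.93535672880694], [0.0, 498.42666926846687, 191.6030374815495], [0.0, 0.0, 1.0]] [-0.0484582  0.         0.         0.         0.       ] [[-0.8242422307740512, -0.5659119739034423, 0.01919330094917281], [-0.28254529264875927, 0.3816753546312165, -0.8800523173477597], [0.49070653410225024, -0.7307992620821704, -0.474488710012696]] [0.41164349 0.18854226 1.445904  ]
wrist [[334.1751813108089, 0.0, 317.35333383952883], [0.0, 334.1751813108089, 200.01704712118732], [0.0, 0.0, 1.0]] [-0.06229519  0.          0.          0.          0.        ] [[0.37074299570083863, -0.9287351206386792, -0.0008407324353223142], [-0.8907616698072073, -0.3558402398380643, 0.28270368111198463], [-0.2628560038139622, -0.1040615174031629, -0.9592069233771757]] [-0.59931704 -0.03591685  0.37839591]
```

View pics/top0.png

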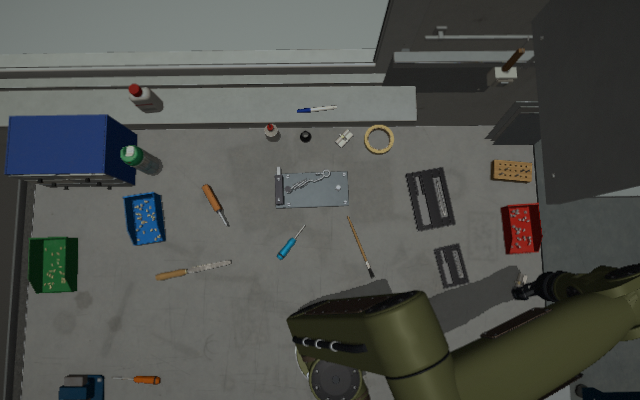

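View pics/side0.png

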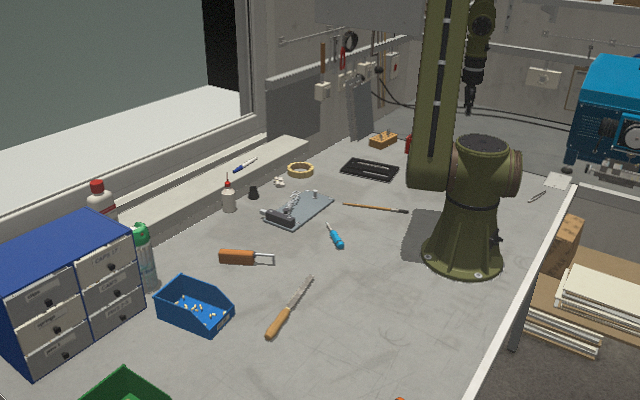

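View pics/wrist0.png

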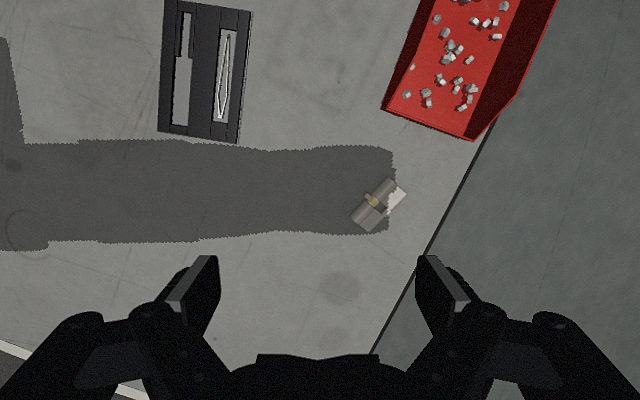

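```bash
cat > h.py <<'E'
import cv2,numpy as np
from scipy.spatial.transform import Rotation as Rn
def ray(d,u,v):
    p=cv2.undistortPoints(np.array([[[u,v]]],float),d["K"],d["distortion"])[0,0]
    R=np.asarray(d["R"]);t=np.asarray(d["t"])
    return -R.T@t, R.T@np.array([p[0],p[1],1])
def onz(d,u,v,z):
    c,r=ray(d,u,v);return c+r*(z-c[2])/r[2]
def dep(d,u,v):
    c,r=ray(d,u,v);return c+r*d["z_map"][int(round(v)),int(round(u))]
def proj(d,X):
    X=np.atleast_2d(np.asarray(X,float));rv=cv2.Rodrigues(np.asarray(d["R"]))[0]
    return cv2.projectPoints(X,rv,np.asarray(d["t"]),d["K"],np.asarray(d["distortion"]))[0][:,0]
def crop(d,name,u0,v0,u1,v1,s):
    im=d["img"][v0:v1,u0:u1,::-1]
    cv2.imwrite("pics/"+name,cv2.resize(im,None,fx=s,fy=s,interpolation=cv2.INTER_CUBIC))
def down(yaw):
    # tool x down; tool y (jaw direction) at world yaw
    x=np.array([0,0,-1.]);y=np.array([np.cos(yaw),np.sin(yaw),0]);z=np.cross(x,y)
    return Rn.from_matrix(np.c_[x,y,z]).as_quat()
E
python3 - <<'E'
from h import *
d=np.load("top0.npz")
crop(d,"c1.png",180,120,400,280,3.6)
for n,u,v in [("puller",211,196),("tip",227,225),("plate",312,190),("tray",430,199),("smalltray",452,265),("tape",379,139),("bottle",271,131),("loupe",306,137),("lock",344,138)]:
    print(n,onz(d,u,v,0.01),dep(d,u,v))
E
```

```text
puller [0.51626249 0.40388825 0.01      ] [0.51255999 0.3974999  0.03669137]
tip [0.41642582 0.34776254 0.01      ] [0.41480229 0.34331677 0.03189561]
plate [0.53257074 0.0586661  0.01      ] [0.53261182 0.05867052 0.0097248 ]
tray [ 0.49637167 -0.34417995  0.01      ] [ 0.49604362 -0.34354275  0.01260666]
smalltray [ 0.27224865 -0.40831009  0.01      ] [ 0.27211044 -0.41037976  0.0027615 ]
tape [ 0.70885138 -0.17606744  0.01      ] [ 0.71196697 -0.1776737  -0.00183436]
bottle [0.74211112 0.19929485 0.01      ] [0.72234151 0.1918649  0.07942156]
loupe [0.71908536 0.07759662 0.01      ] [0.71192154 0.07684485 0.03654396]
lock [ 0.71388162 -0.0544354   0.01      ] [ 0.71538708 -0.05475775  0.00435142]
```

View pics/c1.png

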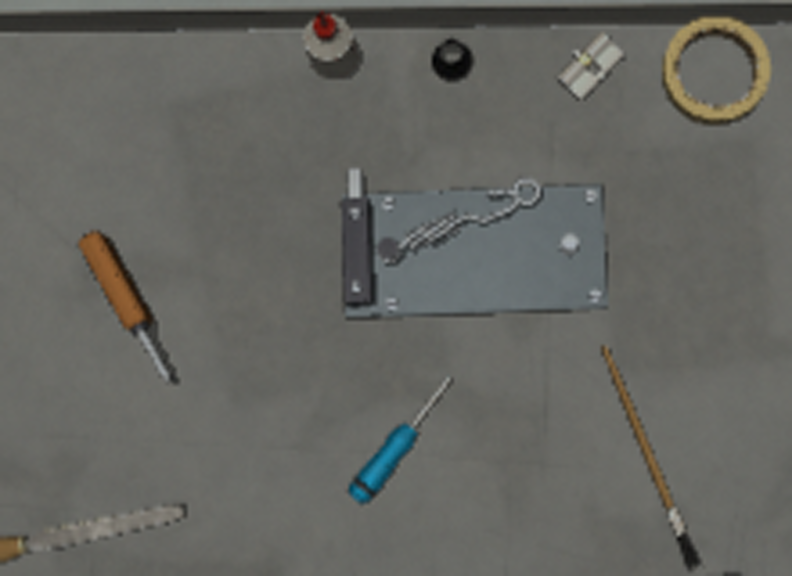

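```bash
python3 - <<'E'
from h import *
from cell import manip
s=manip.read_state();Rt=Rn.from_quat(s["ee_rot"]).as_matrix();print(Rt)
d=np.load("wrist0.npz");R=d["R"];c=-R.T@d["t"]
print("cam in tool",Rt.T@(c-s["eef_pos"]), "R cam->tool\n",Rt.T@R.T)
for p,y in [((.47,.37,.15),(-151+90)),((.47,.37,.15),(-151-90)),((.585,-.1,.15),0),((.585,-.1,.15),180),((.5,-.33,.15),90),((.5,-.33,.15),-90)]:
    print(p,y,manip.solve_ik(p,down(np.radians(y))))
E
```

```text
[[-5.40830128e-04  3.70734987e-01 -9.28738541e-01]
 [ 1.24985324e-03 -9.28737700e-01 -3.70735380e-01]
 [-9.99999073e-01 -1.36129174e-03  3.89250040e-05]]
cam in tool [-1.42008426e-01 -1.15853005e-04 -7.25282634e-02] R cam->tool
 [[-5.20559928e-04 -2.82666416e-01  9.59218133e-01]
 [ 9.99999864e-01 -1.39112486e-04  5.01697594e-04]
 [-8.37384163e-06  9.59218264e-01  2.82666450e-01]]
(0.47, 0.37, 0.15) -61 [ 0.6669082   0.3527626  -0.18147282  1.03656091  0.         -2.98082993]
(0.47, 0.37, 0.15) -241 [ 0.6669082   0.3527626  -0.18147282  1.03656091  0.          0.16076272]
(0.585, -0.1, 0.15) 0 [-0.16930378  0.34438216 -0.19342691  1.03298725  0.          1.40149255]
(0.585, -0.1, 0.15) 180 [-0.16930378  0.34438216 -0.19342691  1.03298725  0.         -1.7401001 ]
(0.5, -0.33, 0.15) 90 [-0.58337301  0.35440959 -0.1791144   1.03727233  0.         -0.58337301]
(0.5, -0.33, 0.15) -90 [-0.58337301  0.35440959 -0.1791144   1.03727233  0.          2.55821965]
```

```bash
python3 - <<'E'
from h import *
from cell import manip
manip.reach([.445,.36,.2],down(np.radians(-241)))
d=manip.snapshot("wrist");np.savez("w1.npz",**d);cv2.imwrite("pics/w1.png",d["img"][:,:,::-1])
s=manip.read_state();print(s["t"],s["q"],s["eef_pos"])
E
```

```text
3.5 [ 6.79118128e-01  2.75737904e-01 -1.69954016e-01  1.12510064e+00
 -1.20902792e-04  1.74134709e-01] [0.44542126 0.35949435 0.19999789]
```

View pics/w1.png

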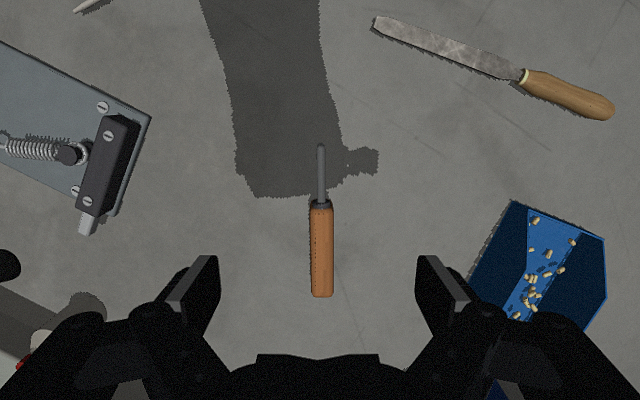

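```bash
python3 - <<'E'
from h import *
d=np.load("w1.npz");crop(d,"c2.png",280,130,370,310,3.3)
E
```

```text
(no output)
```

View pics/c2.png

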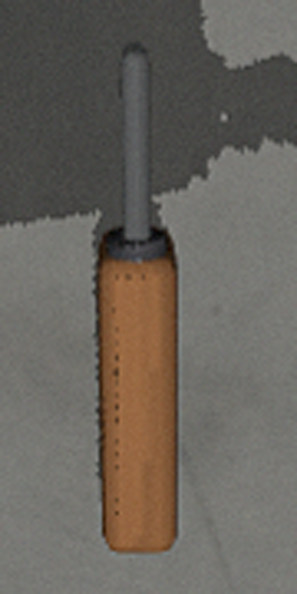

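```bash
python3 - <<'E'
from h import *
d=np.load("w1.npz")
tip=onz(d,320.3,143.6+1,.038);base=onz(d,321.8,202.7,.038);rear=onz(d,322.7,296.4,.04);fr=onz(d,321.6,208,.04)
for p in(tip,base,fr,rear):print(p, np.linalg.norm(p-rear))
v=(tip-rear)[:2];yaw=np.arctan2(v[1],v[0]);print(np.degrees(yaw))
x=np.array([np.cos(yaw),np.sin(yaw)])
print("origin from rear",rear[:2]+.05*x,"from tip(+109)",tip[:2]-.109*x, dep(d,322,250))
E
```

```text
[0.41449079 0.34510966 0.038     ] 0.1556505051287728
[0.46183385 0.37305726 0.038     ] 0.10068503914976502
[0.46599681 0.37513401 0.04      ] 0.09602038602298149
[0.54929625 0.42289505 0.04      ] 0.0
-150.01421384854967
origin from rear [0.50598878 0.39790579] from tip(+109) [0.50890108 0.39958624] [0.50441373 0.39702945 0.03841608]
```

```bash
python3 - <<'E'
from h import *
from cell import manip
q=down(np.radians(-240.0))
manip.reach([.5065,.398,.075],q)
manip.move_linear([.5065,.398,.014],vel=.12)
manip.command_gripper(.0,90)
s=manip.read_state();print(s["t"],s["eef_pos"],s["opening"],s["wrist_force"])
manip.move_linear([.5065,.398,.20],vel=.25)
d=manip.snapshot("wrist");np.savez("w2.npz",**d);cv2.imwrite("pics/w2.png",d["img"][:,:,::-1])
s=manip.read_state();print(s["t"],s["eef_pos"],s["opening"],s["wrist_force"],s["wrist_torque"])
E
```

```text
5.3833 [0.50692925 0.39828388 0.01456342] 0.022511032860780867 [0.48933629 0.62854125 4.9900753 ]
6.325 [0.50537457 0.39711578 0.19758187] 0.022549059632809995 [-0.50918373  0.53764536 -1.64053301] [-0.01073285  0.00682135  0.02845755]
```

View pics/w2.png

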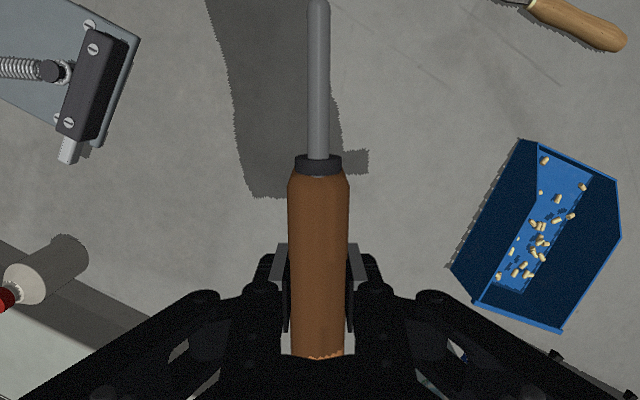

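```bash
python3 - <<'E'
from h import *
from cell import manip
manip.reach([.43,.10,.22],down(0))
manip.wait(.2)
d=manip.snapshot("wrist");np.savez("w3.npz",**d);cv2.imwrite("pics/w3.png",d["img"][:,:,::-1])
s=manip.read_state();print(s["t"],s["eef_pos"],s["opening"],s["wrist_force"],s["wrist_torque"])
E
```

```text
8.0417 [0.43014443 0.10038447 0.2198754 ] 0.02265096468691862 [-0.34344203 -0.48188428 -1.79908142] [-0.03456292 -0.03957848  0.11158461]
```

View pics/w3.png

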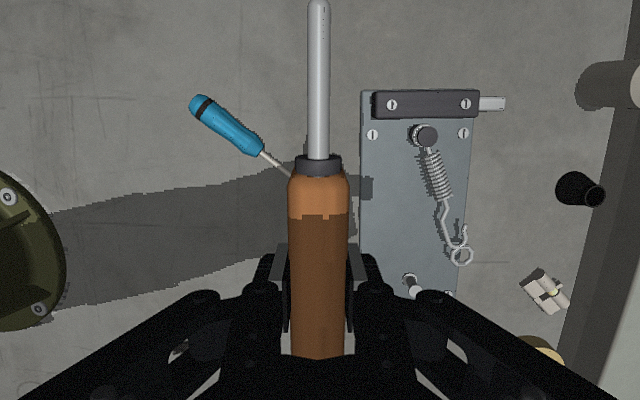

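```bash
python3 - <<'E'
from h import *
d=np.load("w3.npz");crop(d,"c3.png",350,80,490,310,2.6);crop(d,"c4.png",290,0,350,190,3)
E
```

```text
(no output)
```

View pics/c3.png

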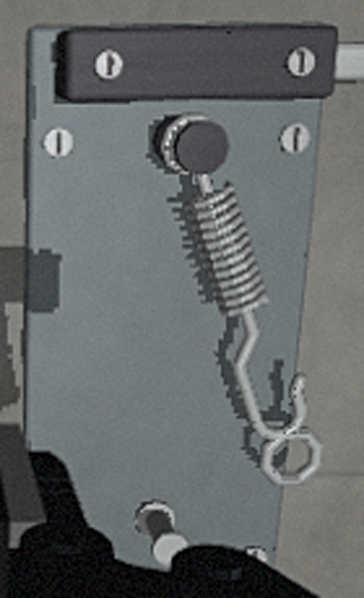

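View pics/c4.png

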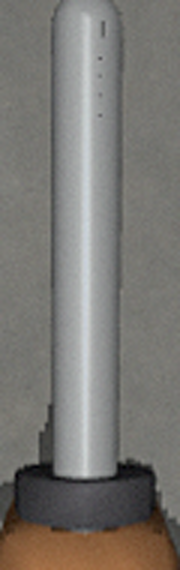

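```bash
python3 - <<'E'
from h import *
d=np.load("w3.npz");P=lambda u,v,z:onz(d,350+u/2.6,80+v/2.6,z)
st=P(202,146,.044);post=P(170,550,.038);eye=P(291,458,.030)
print("stud",st,dep(d,427.7,136.2),"post",post,"eye",eye)
print("st-post",np.linalg.norm((post-st)[:2]),"yaw",np.degrees(np.arctan2(*(post-st)[1::-1])))
print("eye dist",np.linalg.norm((eye-st)[:2]),"yaw",np.degrees(np.arctan2(*(eye-st)[1::-1])))
a=P(28,30,.010);b=P(28,445,.010);print("edge",a,b,np.degrees(np.arctan2(*(b-a)[1::-1])))
a=P(58,143,.011);b=P(294,138,.011);print("screws",a,b,np.degrees(np.arctan2(*(b-a)[1::-1])))
t=np.load("top0.npz")
for n,u,v,z in [("stud",180+389/3.6,120+246/3.6,.044),("post",180+570/3.6,120+242/3.6,.038),("eye",180+527/3.6,120+193/3.6,.03)]:print(n,onz(t,u,v,z))
# shank end
e=onz(d,319,1,.22-.014+.038);c=onz(d,319.0,156,.22-.014+.038);print("shank end",e,c)
E
```

```text
stud [0.53522728 0.14193291 0.044     ] [0.53579851 0.14172549 0.04229191] post [ 0.53986875 -0.02892572  0.038     ] eye [0.59062897 0.01015471 0.03      ]
st-post 0.1709216624636427 yaw -88.44391260826978
eye dist 0.14295048780018169 yaw -67.19732838487384
edge [0.47447029 0.18290064 0.01      ] [0.48089752 0.00733228 0.01      ] -87.90344662031976
screws [0.48782302 0.13953904 0.011     ] [0.58342912 0.14236018 0.011     ] 1.6901916566743096
stud [0.53415614 0.13819328 0.044     ]
post [ 0.53670665 -0.030405    0.038     ]
eye [0.58518367 0.00894274 0.03      ]
shank end [0.43136977 0.2039369  0.244     ] [0.43148246 0.15395757 0.244     ]
```

```bash
cat >> h.py <<'E'
PY=np.radians(-88.3); A=np.array([np.cos(PY),np.sin(PY)]); B=np.array([-A[1],A[0]])
STUD=np.array([.535,.1415])
L=.1015; LAT=.0006
HOOKQ=down(np.radians(1.7))
def tcp_pin(rad,ang,z,off=(0,0)):
    """TCP so that pin centre is at radius/angle (plate frame), TCP height z"""
    p=STUD+rad*(np.cos(ang)*A+np.sin(ang)*B)+np.asarray(off)
    t=p+A*L-B*LAT
    return [t[0],t[1],z]
E
python3 - <<'E'
from h import *
from cell import manip
ang=np.radians(21.1)
manip.reach(tcp_pin(.141,ang,.12),HOOKQ)
manip.move_linear(tcp_pin(.141,ang,.058),vel=.1)
manip.wait(.2)
for n in("wrist","side","top"):
    d=manip.snapshot(n);np.savez(n+"4.npz",**d)
    cv2.imwrite(f"pics/{n}4.png",d["img"][:,:,::-1])
    X=np.r_[STUD+.141*(np.cos(ang)*A+np.sin(ang)*B),.03];print(n,proj(d,X))
    u,v=proj(d,X)[0].astype(int)
    u0=max(0,min(u-50,540));v0=max(0,min(v-40,320));crop(d,f"c5{n}.png",u0,v0,u0+100,v0+80,6);print(u0,v0)
s=manip.read_state();print(s["t"],s["eef_pos"],s["wrist_force"])
E
```

```text
wrist [[315.60010809  37.66026974]]
265 0
side [[295.56634096 191.58459898]]
245 151
top [[325.61139098 172.32856603]]
275 132
10.2083 [ 0.59232741 -0.09003973  0.05841531] [-0.1545274   0.04673918 -1.55836443]
```

View pics/wrist4.png

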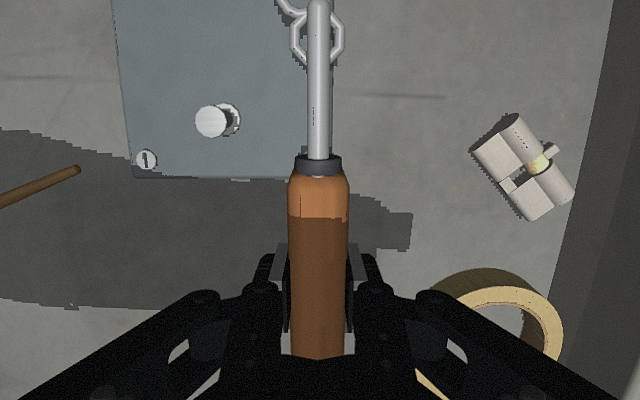

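View pics/c5side.png

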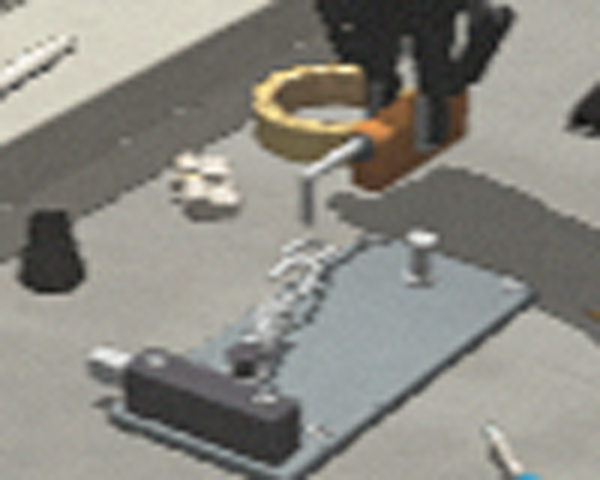

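View pics/c5top.png

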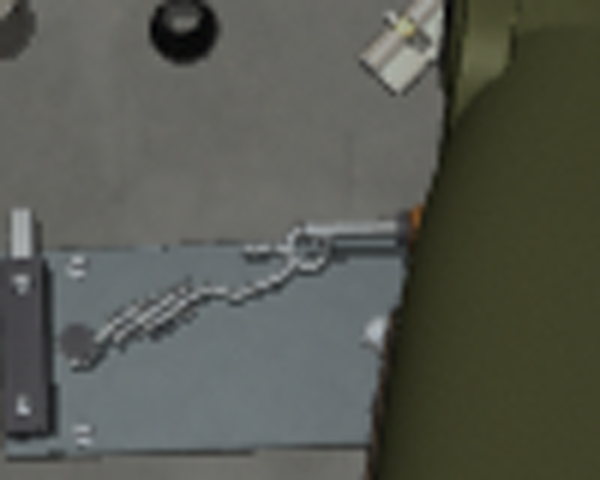

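```bash
python3 - <<'E'
from h import *
w=np.load("wrist4.npz");s=np.load("side4.npz");ang=np.radians(21.1)
E=np.r_[STUD+.141*(np.cos(ang)*A+np.sin(ang)*B),.03];print("eye",E)
print("eye wrist",onz(w,317,38,.03),"eye side",onz(s,245+298/6,151+258/6,.03))
print("shank end w",onz(w,318,1,.082),onz(w,318,1,.078),"pin side",onz(s,245+307/6,151+222/6,.047))
crop(w,"c6.png",260,0,380,80,6)
crop(s,"c7.png",270,165,330,210,12)
E
```

```text
eye [0.5896397 0.0115173 0.03     ]
eye wrist [0.59030551 0.01138614 0.03      ] eye side [0.58171434 0.02720382 0.03      ]
shank end w [0.5905747  0.01366965 0.082     ] [0.590553   0.01473629 0.078     ] pin side [0.58449834 0.01488301 0.047     ]
```

View pics/c6.png

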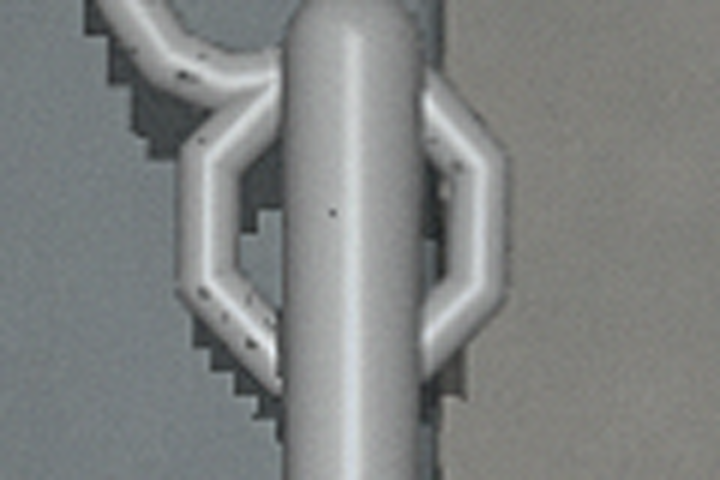

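View pics/c7.png

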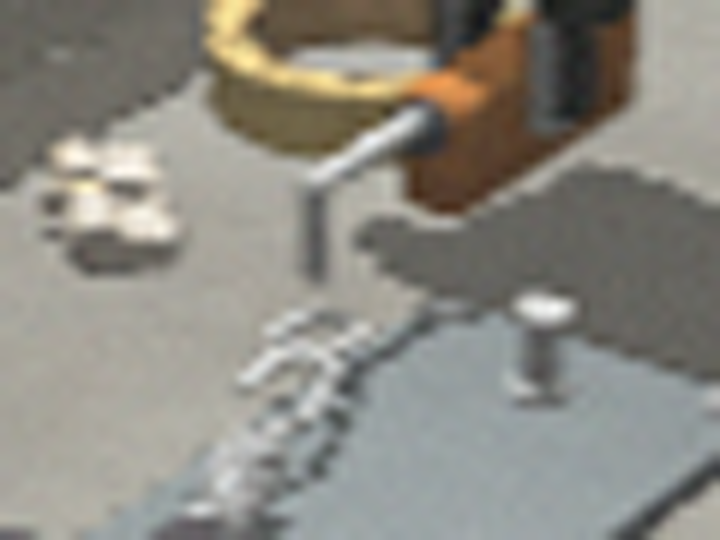

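```bash
python3 - <<'E'
from h import *
from cell import manip
ang=np.radians(21.1)
for z in (.045,.038,.031):
    manip.move_linear(tcp_pin(.141,ang,z),vel=.05)
    s=manip.read_state();print(s["t"],s["eef_pos"],s["wrist_force"],s["wrist_torque"])
d=manip.snapshot("wrist");np.savez("w5.npz",**d);crop(d,"c8.png",240,0,400,120,5)
E
```

```text
10.6167 [ 0.5913937  -0.08984769  0.04424264] [-0.6801735   0.33927558 -1.53894587] [-0.03324673  0.01274281 -0.02474159]
10.9083 [ 0.59166503 -0.08987572  0.03753592] [ 0.25099658  0.26129003 -0.73734718] [-0.03798695 -0.0321798   0.03797941]
11.2 [ 0.59161212 -0.08990165  0.03051984] [-1.96773299 -0.03752746 -1.73130495] [ 0.00169226  0.02201045 -0.01734389]
```

View pics/c8.png

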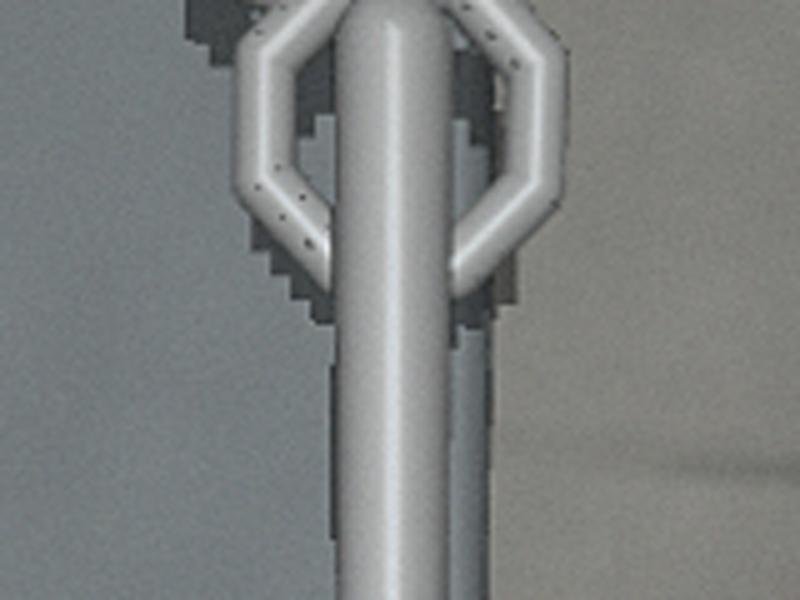

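```bash
python3 - <<'E'
from h import *
from cell import manip
for a in np.linspace(.368,-.2,7)[1:]:
    manip.move_linear(tcp_pin(.143,a,.031),vel=.1)
    s=manip.read_state();print(round(a,2),s["t"],s["wrist_force"])
manip.wait(.2)
d=manip.snapshot("wrist");np.savez("w6.npz",**d);cv2.imwrite("pics/w6.png",d["img"][:,:,::-1])
E
```

```text
0.27 11.5333 [ 0.08848491  0.31298286 -0.76951931]
0.18 11.8167 [-0.62058015  0.62901749 -1.19373064]
0.08 12.1 [ 1.26380796  0.2374107  -2.06065157]
-0.01 12.3833 [ 0.20761309  0.28615327 -1.38385601]
-0.11 12.6667 [ 1.04377812  0.14608236 -2.68172488]
-0.2 12.95 [ 0.46554401 -0.82304917 -1.63133444]
```

View pics/w6.png

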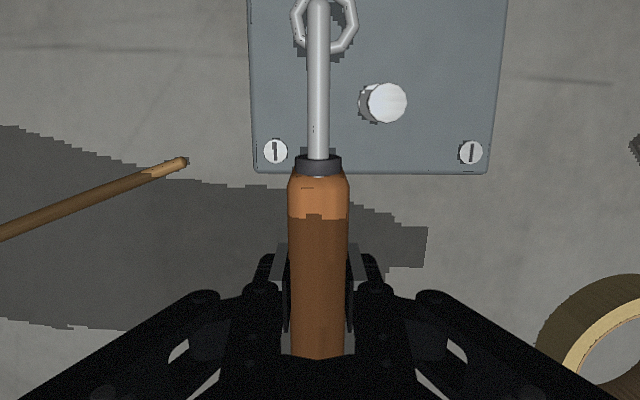

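```bash
python3 - <<'E'
from h import *
from cell import manip
d=np.load("w6.npz")
p=onz(d,386,103,.038);a=onz(d,275.5,151.5,.011);b=onz(d,471,152,.011)
print("post meas",p,"model",STUD+.17*A,"screws",a,b,(a+b)/2,np.degrees(np.arctan2(*(b-a)[1::-1])))
for r in (.17,.20,.227):
    manip.move_linear(tcp_pin(r,-.2,.031),vel=.08)
    s=manip.read_state();print(s["t"],s["eef_pos"],tcp_pin(r,-.2,.031),s["wrist_force"],s["wrist_torque"])
manip.wait(.2)
d=manip.snapshot("wrist");np.savez("w7.npz",**d);cv2.imwrite("pics/w7.png",d["img"][:,:,::-1])
E
```

```text
post meas [ 0.53932473 -0.02846739  0.038     ] model [ 0.54004326 -0.02842518] screws [ 0.49280247 -0.05281392  0.011     ] [ 0.5887825  -0.04990349  0.011     ] [ 0.54079249 -0.0513587   0.011     ] 1.7368640544797178
13.6833 [ 0.50843372 -0.12790429  0.03096221] [np.float64(0.5085951988476908), np.float64(-0.12751305288199394), 0.031] [ 0.23712904  2.27799128 -1.11414151] [ 0.48156337 -0.09526104 -0.04746712]
14.2083 [ 0.50336949 -0.15723733  0.03093501] [np.float64(0.503509989022242), np.float64(-0.1570789224114219), 0.031] [ 0.2928231  3.7206713 -1.1054785] [ 0.84370574 -0.11396753 -0.09918012]
14.7 [ 0.49880165 -0.18313512  0.0308545 ] [np.float64(0.4989333001793381), np.float64(-0.1836882049879071), 0.031] [ 1.43019649  6.51178988 -1.06237335] [ 1.18439754 -0.18241322 -0.09089204]
```

View pics/w7.png

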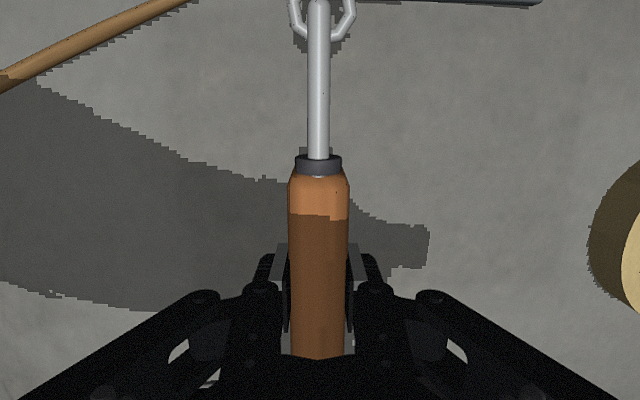

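```bash
python3 - <<'E'
from h import *
from cell import manip
for a in (-.15,-.1,-.05,-.006):
    manip.move_linear(tcp_pin(.227,a,.031),vel=.08)
    s=manip.read_state();print(a,s["t"],s["wrist_force"],s["wrist_torque"])
manip.wait(.2)
for n in("side","top"):
    d=manip.snapshot(n);np.savez(n+"8.npz",**d)
    u,v=proj(d,np.r_[STUD+.18*A,.03])[0].astype(int);crop(d,f"c9{n}.png",u-50,v-40,u+50,v+40,7)
E
```

```text
-0.15 15.2417 [ 0.57623379  6.17273924 -1.90877498] [ 1.10855521 -0.10704035 -0.08971638]
-0.1 15.5333 [-0.63678745  5.6119294  -1.94741419] [ 1.18812535 -0.06096773 -0.07278957]
-0.05 15.825 [-0.36233963  5.47285381 -1.37430354] [ 1.21212316  0.04381205 -0.02584757]
-0.006 16.1 [-0.40461043  5.78095868 -2.28930707] [ 1.30621381  0.02413781 -0.01520704]
```

View pics/c9side.png

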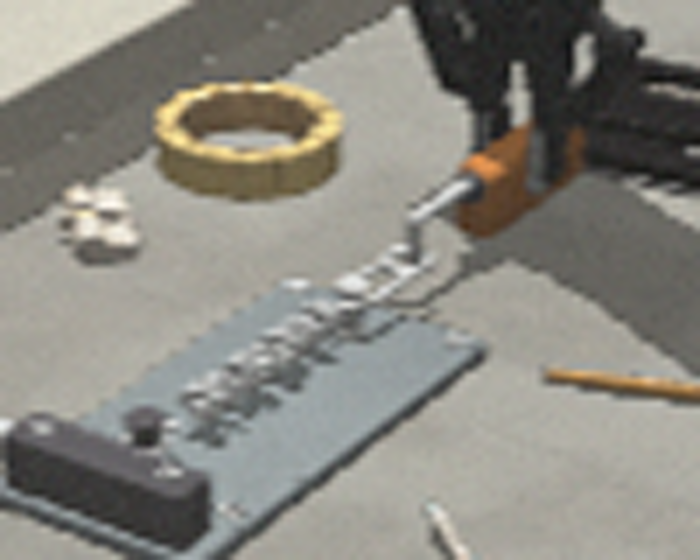

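View pics/c9top.png

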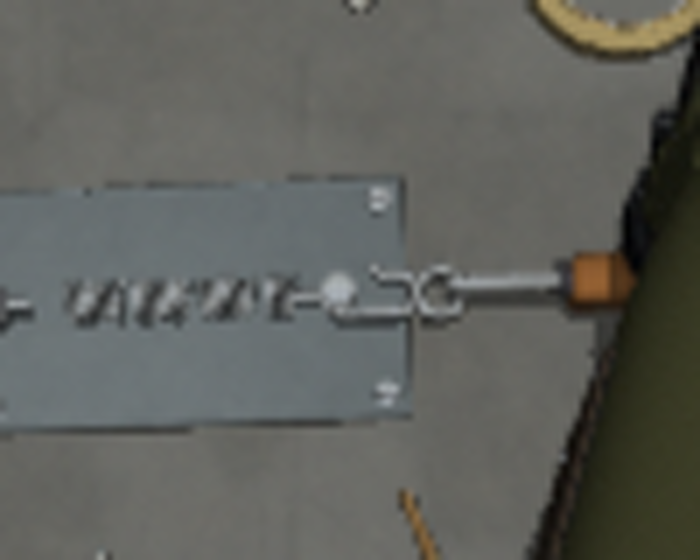

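```bash
python3 - <<'E'
from h import *
from cell import manip
for r in (.21,.20,.195,.192,.189):
    manip.move_linear(tcp_pin(r,-.003,.031),vel=.05)
    s=manip.read_state();print(r,s["t"],s["wrist_force"],s["wrist_torque"])
manip.wait(.2)
for n in("side","top"):
    d=manip.snapshot(n);np.savez(n+"9.npz",**d)
    u,v=proj(d,np.r_[STUD+.18*A,.03])[0].astype(int);crop(d,f"c10{n}.png",u-50,v-40,u+50,v+40,7)
E
```

```text
0.21 16.8917 [ 0.0243407   4.98959541 -1.30909505] [1.06850515 0.02568833 0.03838271]
0.2 17.2417 [-0.11641253  4.23429926 -2.70137014] [ 0.89564775  0.00156343 -0.00230004]
0.195 17.4917 [-0.88624696  3.21415957 -0.50687145] [0.49337653 0.0029395  0.01958124]
0.192 17.7417 [ 0.67399417  0.04316475 -2.10455566] [-0.05373879 -0.05716936 -0.06866078]
0.189 17.9917 [-0.18177483 -1.07944557 -1.04609825] [ 0.0035042  -0.00605101  0.02639107]
```

View pics/c10top.png

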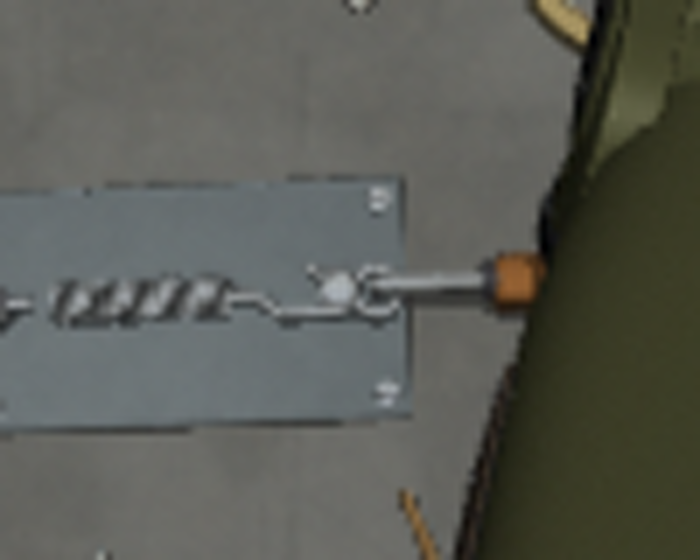

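View pics/c10side.png

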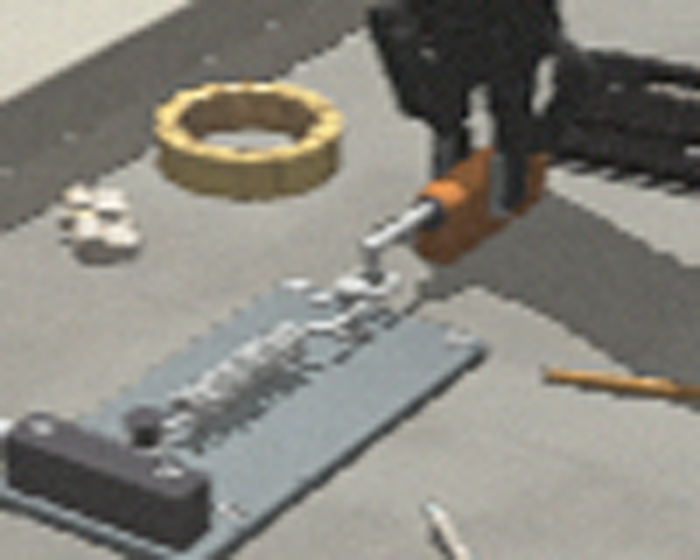

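```bash
python3 - <<'E'
from h import *
from cell import manip
manip.wait(.2)
for z in (.036,.042,.05,.06):
    manip.move_linear(tcp_pin(.1885,-.003,z),vel=.04)
    s=manip.read_state();print(z,s["t"],s["wrist_force"],s["wrist_torque"])
manip.move_linear(tcp_pin(.1885,-.003,.20),vel=.2)
# look at tray: tray-alike orientation later; keep puller up
manip.reach([.40,-.33,.22],down(np.radians(-90)))
manip.wait(.2)
d=manip.snapshot("wrist");np.savez("w11.npz",**d);cv2.imwrite("pics/w11.png",d["img"][:,:,::-1])
d=manip.snapshot("top");np.savez("top11.npz",**d);crop(d,"c11.png",250,130,480,270,3.4)
s=manip.read_state();print(s["t"],s["q"],s["eef_pos"])
E
```

```text
0.036 18.7667 [ 0.09804037  0.3226708  -1.75027061] [-0.10127528  0.00512236 -0.02264833]
0.042 19.0667 [-0.27846197 -0.40760471 -1.06995937] [-0.03011303 -0.02690143  0.01058021]
0.05 19.4167 [-0.04487491  0.10795464 -1.25142404] [-0.02727626 -0.00344496 -0.00334427]
0.06 19.8167 [ 0.29917842 -0.41269355 -1.15341753] [-0.03410436  0.02381776  0.01468048]
22.05 [-6.88544242e-01  1.66158458e-01 -2.62486049e-01  1.14233939e+00
  5.28286216e-05  2.45154291e+00] [ 0.40044772 -0.32950245  0.21987007]
```

View pics/w11.png

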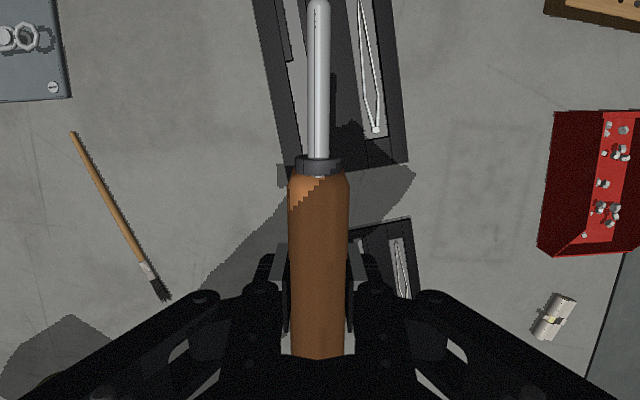

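View pics/c11.png

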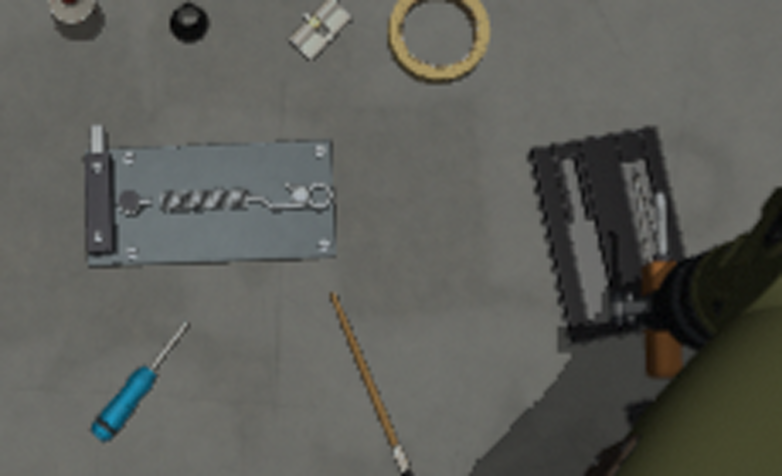

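```bash
python3 - <<'E'
from h import *
from cell import manip
manip.reach([.52,-.21,.22],down(np.radians(-80)))
manip.wait(.25)
d=manip.snapshot("wrist");np.savez("w12.npz",**d);cv2.imwrite("pics/w12.png",d["img"][:,:,::-1])
s=manip.read_state();print(s["t"],s["q"],s["eef_pos"])
crop(d,"c12.png",330,60,530,230,4)
d=np.load("wrist0.npz");crop(d,"c13.png",150,0,260,150,4)
E
```

```text
23.0667 [-3.85533030e-01  2.44042593e-01 -1.64932601e-01  1.16169892e+00
 -1.19682458e-04  2.58319869e+00] [ 0.51947603 -0.2108683   0.22012685]
```

View pics/w12.png

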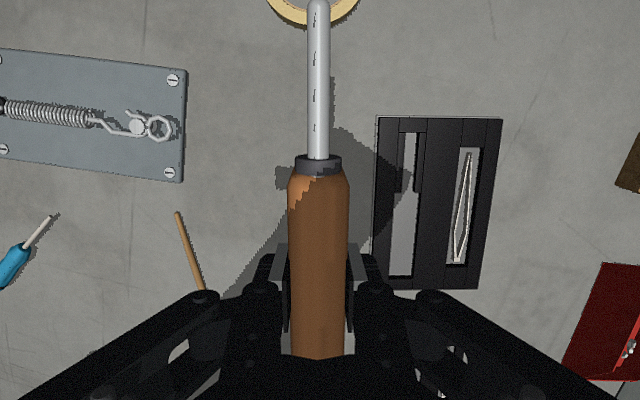

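View pics/c12.png

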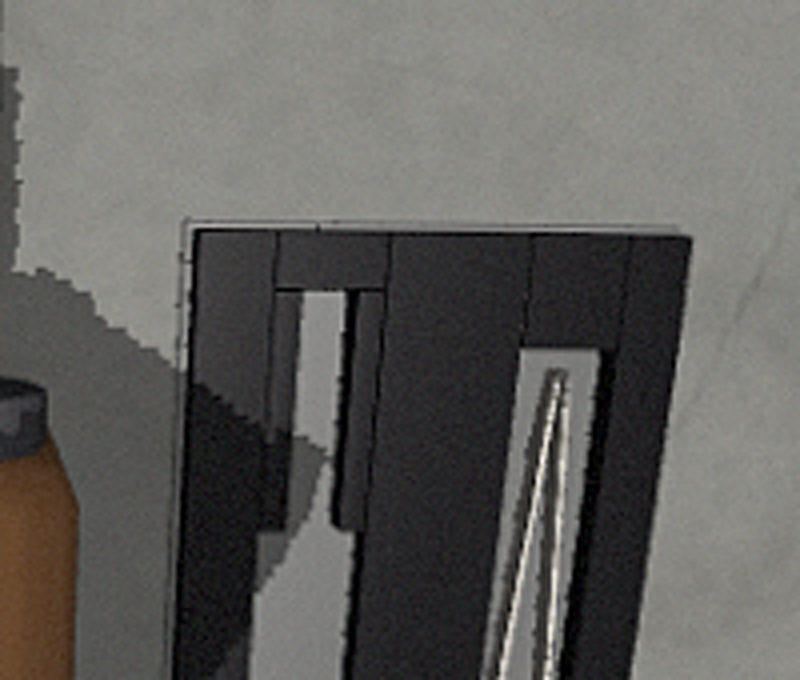

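View pics/c13.png

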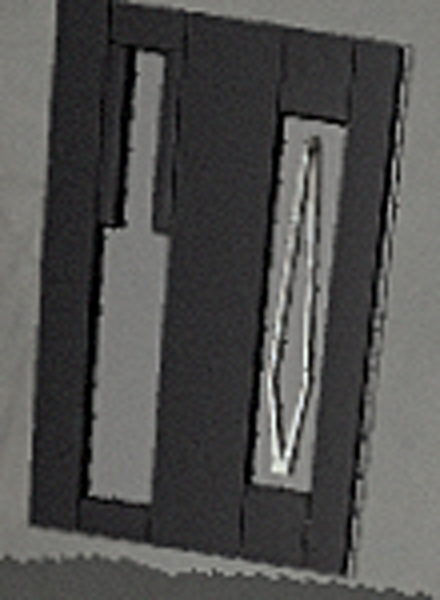

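```bash
python3 - <<'E'
from h import *
d=np.load("w12.npz");crop(d,"c14.png",360,200,500,305,5.7)
E
```

```text
(no output)
```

View pics/c14.png

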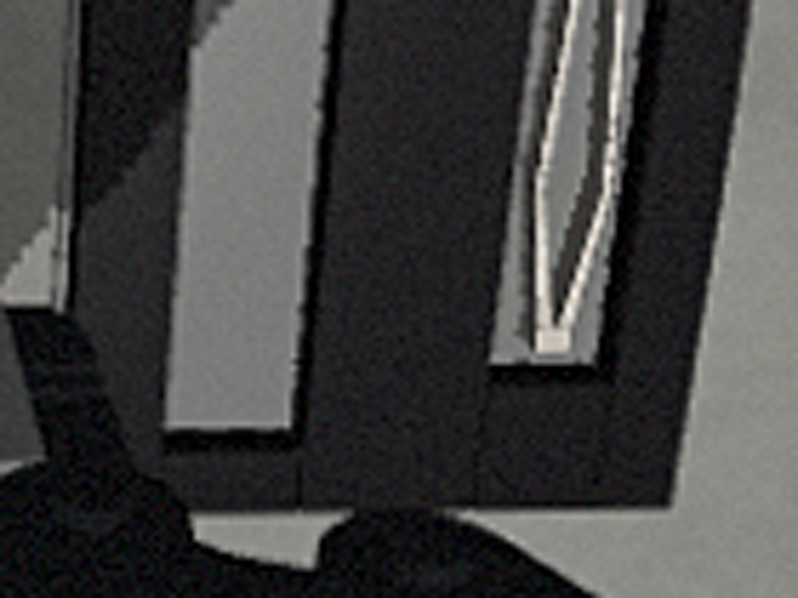

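```bash
python3 - <<'E'
from h import *
from scipy.optimize import least_squares
w=np.load("w12.npz");o=np.load("wrist0.npz")
obs=[(w,378,117.5,.102,.067,.014),(w,503,119.3,.102,-.067,.014),(w,477.9,288.6,-.102,-.067,.014),(w,388.4,279.3,-.085,.0445,.014),(w,413.2,278.4,-.085,.0155,.014),
(o,157.5,131.2,-.102,.067,.014),(o,237.5,143.8,-.102,-.067,.014),(o,250.8,11.8,.102,-.067,.014)]
def tr(p,X):
    c,s=np.cos(p[2]),np.sin(p[2]);return np.array([p[0]+c*X[0]-s*X[1],p[1]+s*X[0]+c*X[1],X[2]])
def f(p,ob):
    return np.concatenate([proj(d,tr(p,X))[0]-[u,v] for d,u,v,*X in ob])
for ob in(obs,obs[:5],obs[5:]):
    r=least_squares(f,[.5,-.34,.2],args=(ob,));print(r.x,np.degrees(r.x[2]),np.round(r.fun,1),"pocket",tr(r.x,[-.0325,.03,.004]))
E
```

```text
[ 0.3800916  -0.38484246  0.08554925] 4.901610918789086 [ 1.950e+01  1.080e+02  8.600e+00  1.152e+02 -7.100e+00  8.680e+01
  2.800e+00  8.220e+01 -1.000e-01  8.420e+01 -3.170e+01 -8.720e+01
  1.490e+01 -6.240e+01  5.860e+01 -1.492e+02] pocket [ 0.34514711 -0.35772913  0.004     ]
[ 0.49893982 -0.34407593  0.17665895] 10.121812369649202 [-1.5 -1.2  1.6 -1.9  0.9  2.5 -0.2  0.7 -0.6  1.3] pocket [ 0.46167339 -0.32025444  0.004     ]
[ 0.27426696 -0.39834012  0.19619454] 11.241119132787892 [-33.   23.3   6.7  32.   21.4 -40.6] pocket [ 0.23654231 -0.37525115  0.004     ]
```

```bash
python3 - <<'E'
from h import *
w=np.load("w12.npz")
for n,u,v in [("trayrim",440,180),("rim2",390,160),("floor",402,250),("slot",410,145),("bench",550,150),("bench2",250,60),("plate",100,80),("rim3",490,180)]:print(n,dep(w,u,v))
for u,v in [(378,117.5),(503,119.3),(477.9,288.6)]:print(onz(w,u,v,.014),onz(w,u,v,0))
E
```

```text
trayrim [ 0.53471065 -0.34219756  0.01460737]
rim2 [ 0.54628554 -0.28388474  0.01448818]
floor [ 0.44331689 -0.32554829  0.0032638 ]
slot [ 0.564541   -0.30413318  0.0036249 ]
bench [ 5.87923949e-01 -4.63293209e-01  1.40877102e-04]
bench2 [ 0.62043931 -0.12360751 -0.00086419]
plate [0.57687245 0.02687189 0.00818904]
rim3 [ 0.54432053 -0.39715236  0.01389754]
[ 0.5866992  -0.26195367  0.014     ] [ 0.58653541 -0.26451801  0.        ]
[ 0.608906   -0.39098375  0.014     ] [ 0.60963507 -0.39873593  0.        ]
[ 0.41341818 -0.42578707  0.014     ] [ 0.40628738 -0.43493857  0.        ]
```

```bash
python3 - <<'E'
from h import *
w=np.load("w12.npz")
c,s=np.cos,np.sin
T=np.array([.49894,-.34408]);
for yaw in (.1767,.165,.19):
  print(yaw)
  for n,u,v,z,e in [("L",391.2,243.9,.014,"y44.5"),("R",414.4,243.9,.004,"y15.5"),("L2",392.5,210,.014,"y44.5"),("R2",418.2,210,.004,"y15.5"),("sL",404.8,142.5,.014,"y37"),("sR",416.2,142.5,.004,"y23"),("nearfloor",400,275.4,.004,"x-85"),("neartop",400,279.0,.014,"x-85"),("far",411,132.5,.014,"x85")]:
    p=onz(w,u,v,z)[:2]-T
    print(n,np.round(1e3*np.array([p[0]*c(yaw)+p[1]*s(yaw),-p[0]*s(yaw)+p[1]*c(yaw)]),1),e)
E
```

```text
0.1767
L [-38.8  43.9] y44.5
R [-43.5  14.1] y15.5
L2 [ 1.7 44.9] y44.5
R2 [-1.7 13.2] y15.5
sL [75.5 36.3] y37
sR [74.3 21.4] y23
nearfloor [-84.7  28.2] x-85
neartop [-83.9  30.6] x-85
far [85.8 30.5] x85
0.165
L [-39.3  43.4] y44.5
R [-43.7  13.6] y15.5
L2 [ 1.2 44.9] y44.5
R2 [-1.9 13.2] y15.5
sL [75.  37.2] y37
sR [74.1 22.2] y23
nearfloor [-85.   27.2] x-85
neartop [-84.2  29.6] x-85
far [85.4 31.5] x85
0.19
L [-38.2  44.4] y44.5
R [-43.3  14.7] y15.5
L2 [ 2.3 44.9] y44.5
R2 [-1.6 13.2] y15.5
sL [76.  35.3] y37
sR [74.6 20.4] y23
nearfloor [-84.3  29.3] x-85
neartop [-83.4  31.7] x-85
far [86.2 29.4] x85
```

```bash
python3 - <<'E'
from h import *
w=np.load("w12.npz");crop(w,"c15.png",280,0,360,190,3.1)
E=np.array([.51947603,-.2108683,.22012685]);zs=E[2]-.0146+.034
j=np.radians(-80);y=np.array([np.cos(j),np.sin(j)]);px=-np.array([np.sin(j),-np.cos(j)])
for u,v in [(318,2),(318,80),(318,150)]:
    p=onz(w,u,v,zs+.002)[:2]-E[:2];print("ahead",p@px*1e3,"lat(tool y)",p@y*1e3)
E
```

```text
ahead 104.35136295894125 lat(tool y) 0.27368288681140224
ahead 79.7832459326232 lat(tool y) 0.24117994904533016
ahead 55.69725917901609 lat(tool y) 0.2108020617055674
```

View pics/c15.png

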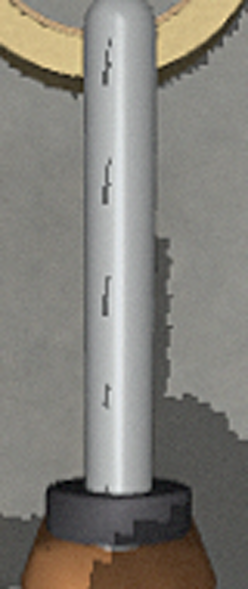

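```bash
python3 - <<'E'
from h import *
from cell import manip
q=down(np.radians(-80.1));T=[.4665,-.3198]
manip.reach(T+[.10],q)
manip.move_linear(T+[.038],vel=.1);manip.wait(.2)
for n in("wrist","side","top"):
    d=manip.snapshot(n);np.savez(n+"16.npz",**d)
    if n=="wrist": cv2.imwrite("pics/w16.png",d["img"][:,:,::-1])
    else:
        u,v=proj(d,[.5,-.33,.03])[0].astype(int);crop(d,f"c16{n}.png",u-45,v-40,u+45,v+35,7)
s=manip.read_state();print(s["t"],s["eef_pos"],s["wrist_force"])
E
```

```text
24.9 [ 0.46670849 -0.32001106  0.03839592] [-0.60189852 -0.73911745 -1.15660882]
```

View pics/w16.png

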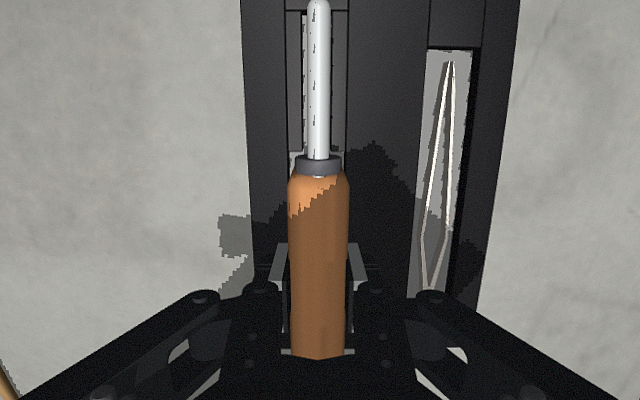

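View pics/c16side.png

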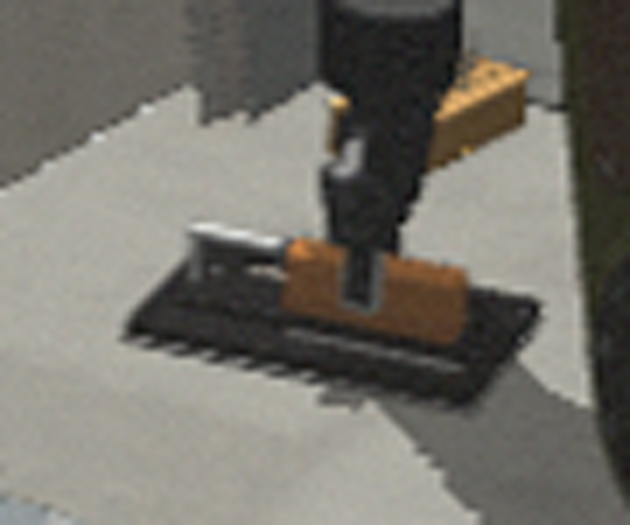

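View pics/c16top.png

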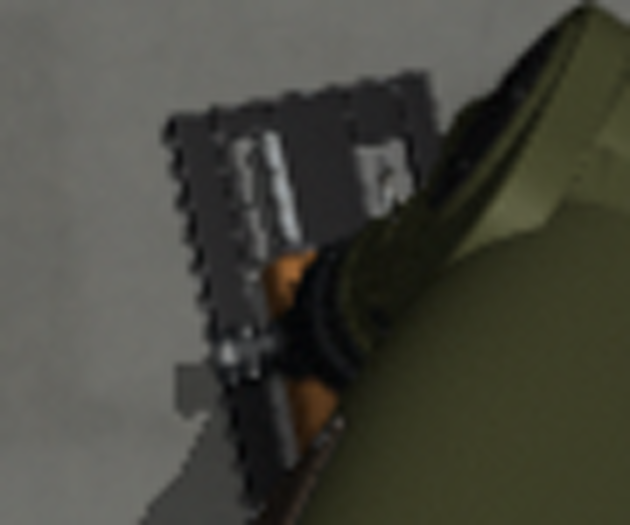

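```bash
python3 - <<'E'
from h import *
w=np.load("wrist16.npz");crop(w,"c17.png",270,0,370,200,4)
E=np.array([.46670849,-.32001106]);j=np.radians(-80.1);y=np.array([np.cos(j),np.sin(j)]);px=-np.array([np.sin(j),-np.cos(j)])
for n,u,v,z in [("slotend",318,10,.014),("seamL",287,10,.014),("seamR",347.5,10,.014),("shank",318.3,1,.0584),("shank",318.3,140,.0584)]:
    p=onz(w,u,v,z)[:2]-E;print(n,"ahead",p@px*1e3,"lat(tool y)",p@y*1e3)
E
```

```text
slotend ahead 113.68793964898128 lat(tool y) 0.4526564962327118
seamL ahead 113.72528570431662 lat(tool y) -13.639497250298467
seamR ahead 113.7377902198943 lat(tool y) 13.86731403258053
shank ahead 105.56772977696765 lat(tool y) 0.38882529719840386
shank ahead 59.47903840754087 lat(tool y) 0.4194577574083017
```

View pics/c17.png

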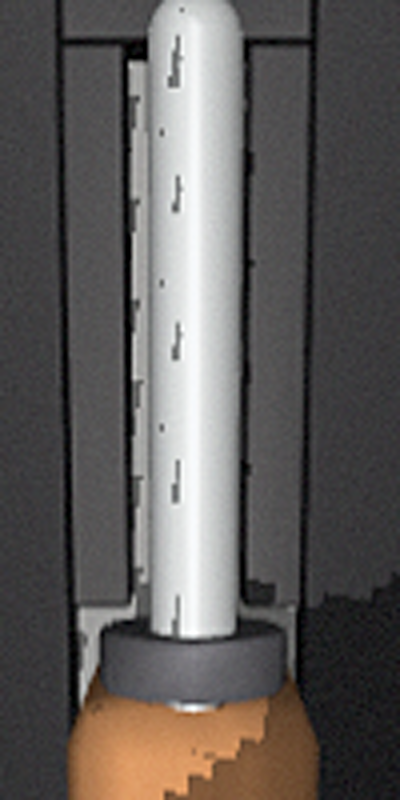

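```bash
python3 - <<'E'
from h import *
from cell import manip
T=[.4665,-.3198]
for z in (.030,.025,.021,.0195,.0185,.018,.0175):
    manip.move_linear(T+[z],vel=.03);manip.wait(.1)
    s=manip.read_state();print(z,s["t"],s["eef_pos"],s["wrist_force"],s["wrist_torque"])
    if s["wrist_force"][2]>3: break
E
```

```text
0.03 25.4167 [ 0.46649817 -0.31977688  0.02993175] [ 0.32676185 -0.01836172 -2.00825176] [-0.04140201  0.020254   -0.03557054]
0.025 25.8333 [ 0.46649156 -0.31980781  0.02498221] [ 0.28138488  1.0020847  -1.39729345] [-0.02328585 -0.03771844 -0.0144397 ]
0.021 26.2167 [ 0.4664688  -0.31976279  0.02093799] [ 0.43379534 -0.05192615 -0.97352137] [ 0.01017772 -0.02252757 -0.00229972]
0.0195 26.5667 [ 0.46648146 -0.31978678  0.01948865] [-0.04663665  0.54921736 -1.43533205] [-0.04841304 -0.03295991  0.01407518]
0.0185 26.9167 [ 0.46665115 -0.31988991  0.01857588] [ 0.67517645 -0.38539722 -0.50566645] [-0.06711324  0.0085641  -0.01580263]
0.018 27.2667 [ 0.46664717 -0.31991481  0.0185682 ] [-1.29752584  0.86011753  6.12138483] [0.1854524  0.35461322 0.03121587]
```

```bash
python3 - <<'E'
from h import *
from cell import manip
T=[.4665,-.3198]
manip.command_gripper(.06,30)
manip.wait(.2)
manip.move_linear(T+[.09],vel=.08)
manip.move_linear([.44,-.33,.24],vel=.2);manip.wait(.2)
d=manip.snapshot("wrist");np.savez("w18.npz",**d);cv2.imwrite("pics/w18.png",d["img"][:,:,::-1])
manip.reach([.36,-.1,.3],down(np.radians(-80)))
d=manip.snapshot("side");u,v=proj(d,[.5,-.33,.03])[0].astype(int);crop(d,"c18s.png",u-45,v-40,u+45,v+35,7)
d=manip.snapshot("top");np.savez("top18.npz",**d);crop(d,"c18t.png",250,115,480,255,3.4)
print(manip.read_state()["t"])
E
```

```text
31.2167
```

View pics/w18.png

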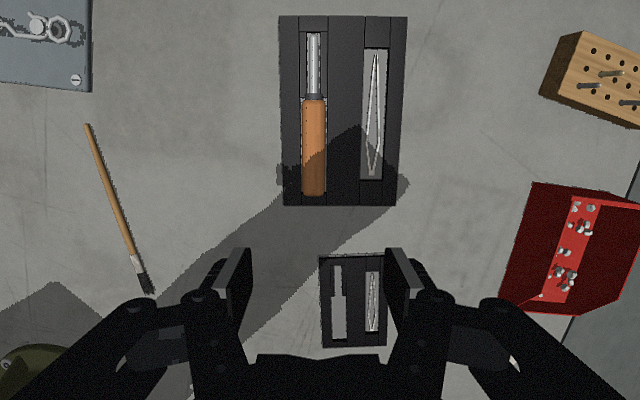

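View pics/c18s.png

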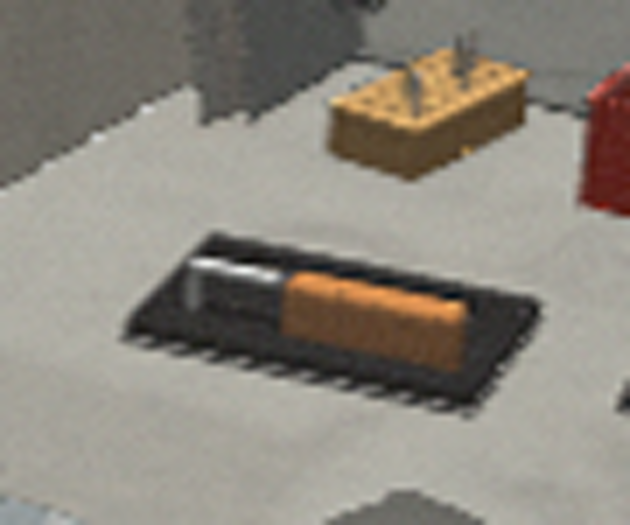

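View pics/c18t.png

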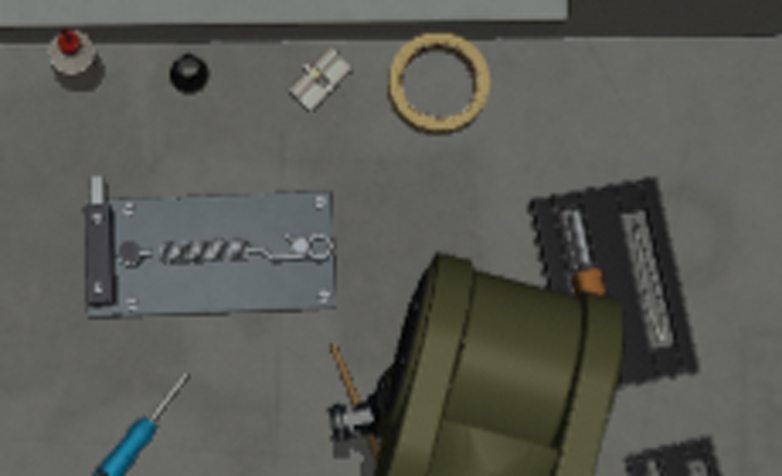

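```bash
python3 - <<'E'
from h import *
d=np.load("w18.npz");crop(d,"c19.png",270,10,420,215,2.9)
for u,v in [(313,110),(313,150),(313,185),(314,45),(314,85)]:
    p=np.median([dep(d,u+i,v+k) for i in(-1,0,1) for k in(-1,0,1)],axis=0);print(p)
E
```

```text
[ 0.5024952  -0.31381732  0.04419391]
[ 0.4637253  -0.32044098  0.04312204]
[ 0.42804619 -0.32655885  0.04382789]
[ 0.56156582 -0.30459827  0.04163323]
[ 0.52584723 -0.31075182  0.04122679]
```

View pics/c19.png

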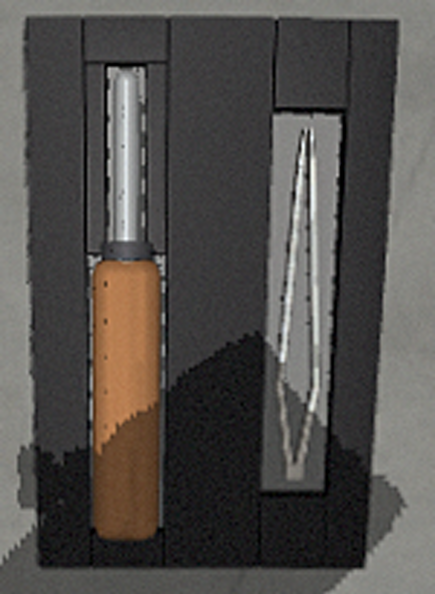

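Handle top sits level at z ≈ 0.044 m (pocket floor 0.004 plus the 0.040 handle), and both the handle and the pin are inside the cut-out. I'm handing in.

```bash
python3 - <<'E'
from cell import manip
manip.job_done();print(manip.read_state()["t"])
E
```

```text
the job is handed in; nothing more can be done
the job is handed in; nothing more can be done
```

The job is done and handed in at about 31 s of the 67 s allowed; the system gives no verdict.

**What I did:** I gripped the puller by its handle and lowered the pin into the pull eye. I swung the spring from about +0.37 to -0.20 rad and stretched it with a pull of about 6 N. I then brought it back to about 0 behind the post and let it down until the post took the pull. The wrist force fell to about zero there, and I lifted the pin out. The puller then went into its cut-out in the larger tray; I felt the floor contact at the expected height and released it.

**Last checks:**
- **Hook:** the top view still shows it seated on the post with the spring stretched.
- **Puller:** the handle top is level at 43–44 mm (44 expected), and the pin is in the slot end.
- **Bystanders:** they look unmoved in the top view; I did not measure them.
- **Gripper:** it stayed well clear of the spring and touches nothing now.

**Disagreements:**
- The tray's outer edges measured about 2% smaller than stated, so I aimed by the pocket and slot edges instead, which agreed to about 1 mm.
- The single side-view fix on the eye was about 16 mm off the others. I think that was my reading of that blurry picture, so I relied on the wrist camera.

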